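Refill the tilt-out vial bin on a clinic counter

TASK

Pull the front of the wider tilt-out bin open until it reaches its stop. Then pick up the handled steel tray and pour its three vials into that bin's tilted opening. Put the tray back down on the counter, upright, and let go of it; leave the bin open with the vials in it.

Things in the scene. Friction and masses are not known exactly. Their poses are not given: they have to be found in the camera images.
- wide_bin (a joint): tilt of the wider of two teal tilt-out bins in grey housings, rad: 0 shut, 0.8 open at its stop. Level hinge along the front panel's lower edge, the top comes out towards the robot; stiff, stays where left; about 5 N at the handle moves it. Its housing is fixed, 180 mm wide and high, 130 deep, front flush with the hinge, facing the robot; the unused one is 100 mm wide
- wide_bin_corner (a point): mid-width on the hinge line, 15 mm above the counter. Tilts with the bin: x into the bin from its front panel's outer face (level when shut), y along the hinge, z up the panel. Bin: front 164 wide x 150 mm high, bottom 100 deep, back wall 100 high, walls 5 thick, top open. Fully open, its mouth lies before the housing, front edge about 120 mm, back edge 157 mm above the counter
- wide_bin_handle (a point): middle of the wide bin's pull handle, moving with it: a steel bar of 10 mm diameter, 90 mm long along y, on two stems that slope up from near the panel's top edge. In the wide_bin_corner frame it lies at x = -45 mm, z = 175 mm, 25 mm higher than the panel; nothing is under it. Same axes as wide_bin_corner
- tray: steel tray 130 mm long (x), 80 wide (y), floor 3, walls 25 high on three sides, open without sill at the -x end (turned roughly to the robot); origin: centre of underside. Handle: flat crossbar over the middle, along y, 88 long, 10 thick (x), 20 high, centre 85 mm above the underside, on two posts. 0.2 to 0.33 kg. Vials slide out once tipped 30 to 45 degrees
- vial1: amber glass vial with aluminium cap, 22 mm diameter, 32 mm tall, about 15 g; origin: centre of its underside, z along it to the cap. Starts standing upright in the tray
- vial2: amber glass vial with aluminium cap, 22 mm diameter, 32 mm tall, about 15 g; origin: centre of its underside, z along it to the cap. Starts standing upright in the tray
- vial3: amber glass vial with aluminium cap, 22 mm diameter, 32 mm tall, about 15 g; origin: centre of its underside, z along it to the cap. Starts standing upright in the tray

How it is judged:
By the outcome, as a careful person would: the job done as asked, in the order asked, and still so for the second after the job is handed in, with the robot touching nothing.
It also fails if it takes over 67 s, if anything falls off the work surface, if the arm or the gripper's body presses on something with over 40 N, if the wrist force passes 120 N, or if a joint passes its speed limit or range.

ROBOT

A 6-joint arm with a two-finger parallel gripper is mounted at the origin on the work surface. World frame = base frame: x ahead of the robot, y to its left, z up, the work surface at z = 0. Lengths are in m, angles in rad, forces in N, time in s.
With the tool pointing down it reaches from about 0.35 to 0.775 m from the base axis. Payload 5.5 kg.
Tool frame: the origin (TCP) lies between the finger pads; the fingertips stand 22 mm ahead of it and the grasp point (between the pads) lies 3 mm ahead of it; z points along the fingers, y is the line along which they close (so a half turn about z gives the same grasp; the last joint's range is limited). The gripper opens to 85 mm and grips with 20 to 120 N. Pads are 22 mm wide; open, the fingers measure 114 mm over their backs; the gripper's body (76 mm by 85 mm) begins 54 mm behind the grasp point. The pads swing forward as they close: fully open they stand 13 mm farther back than shut.
Start: joints at [-1.242, 0.313, 0.046, 1.304, 0, 1.431], TCP at [0.26, -0.513, 0.253] pointing down, gripper open.
Joint ranges: [-2.76, 2.76], [-0.86, 1.69], [-1.03, 1.26], [-2.2, 2.34], [-1.47, 1.5], [-3.14, 3.14]. Speed limits (rad/s): [2.57, 2.57, 3.14, 3.14, 3.14, 3.14].

INTERFACE

Orientations are given as a unit quaternion [w, x, y, z].
In Python, from workcell import env gives the robot as it stands.
- The arm moves only by the shell command python3 nudge.py 'ROWS' [OPENING] [FORCE]. ROWS is a JSON list of rows, 1 to 8 of them, each of 6 numbers: dx, dy, dz in m, then a rotation vector rx, ry, rz in rad; each row is the pose to reach, as a shift and turn from the pose commanded when the command began, along the tool's axes at that moment; what a row does not reach only later rows make up. A row lasts 1/8 s, in which the tool goes at most 0.0625 m and 0.188 rad, less where a joint would pass 70% of its speed; a pose out of reach is approached as far as the arm can. OPENING is the finger opening in m, set as the command begins (- or left out keeps the last). The fingers move at their own pace and stop on an object; FORCE is the grip in N (left out, the last holds). Time passes only in rows, so rows that do not move let the fingers close. It prints the time, the measured TCP pose, the force, the opening and the grip force at its end.
- env.get_state(): the state, without advancing time (a new reading comes with each control period).
- env.read_camera(name): name is "scene" or "top"; returns a dict with "image" (384x512x3 uint8, red, green, blue), "K" (3x3 intrinsics, pixels), "R" (3x3) and "t" (3): a world point X has camera coordinates R X + t. Camera axes: x right, y down, z forward; pixel columns grow to the right and rows downward; lengths in m; the calibration is good to about 2 mm. A picture is of the moment at which its call begins. There is no depth.
- env.hand_in(): hands the job in; it is judged then, once.
The state is a dict: "clock": time; "joint_pos": joint angles; "qvel": joint speeds; "tau": joint torques, N m; "tcp_pos": TCP position; "orientation": TCP orientation; "wrist_force": force on the tool from outside, world axes, zero at the start; "ft_torque": the same for the moment, N m; "finger_gap": finger opening in m; "grip_force": force on a finger pad.
Only numpy, scipy, OpenCV 4.12 (cv2) and the standard library are available. Lean on these libraries where they do the work, as an engineer would, in place of code of your own. Each camera call takes 0.05 s, during which the arm holds its last target. There are 200 camera calls.

## Working session

There is one attempt and no reset: what is moved stays moved. The work goes in short steps, Python scripts to look and compute and a shell command to move; the robot and the scene stay as the last step left them, time stands still between calls to the robot, and variables do not carry over. Pictures are saved under pics/ and viewed, at most 10 in all, crops included, and the job is handed in when it is done.

```bash
ls; mkdir -p pics
python3 - <<'E'
from workcell import env
import cv2,numpy as np
a=env.read_camera("scene");b=env.read_camera("top")
for n,c in(("scene",a),("top",b)):
    cv2.imwrite(f"pics/{n}0.png",c["image"][:,:,::-1]); np.savez(f"pics/{n}0.npz",**c)
    print(n,c["K"].round(1).tolist(),c["R"].round(3).tolist(),c["t"].round(3).tolist())
print(env.get_state())
E
```

```text
nudge.py
pics
workcell.py
scene [[375.1, 0.0, 261.7], [0.0, 375.1, 191.2], [0.0, 0.0, 1.0]] [[-0.805, 0.593, 0.002], [0.557, 0.758, -0.338], [-0.202, -0.271, -0.941]] [0.437, -0.247, 1.308]
top [[378.5, 0.0, 256.5], [0.0, 378.5, 192.5], [0.0, 0.0, 1.0]] [[-0.023, -1.0, -0.017], [-0.992, 0.025, -0.124], [0.125, 0.014, -0.992]] [0.021, 0.539, 1.057]
{'clock': 0.1, 'joint_pos': array([-1.24157770e+00,  3.13941080e-01,  4.51073015e-02,  1.30361676e+00,
        1.50588617e-05,  1.43121240e+00]), 'qvel': array([-0.00018918, -0.00022291,  0.00126652, -0.0011633 ,  0.00128199,
       -0.0006732 ]), 'tau': array([ 1.34111739e-03, -4.81727672e+01,  2.99243224e+01,  1.27678344e-02,
       -1.59342875e-05,  2.39280058e-05]), 'tcp_pos': array([ 0.25966233, -0.51256151,  0.25249506]), 'orientation': array([-8.24104802e-04,  9.72653244e-01,  2.32260591e-01, -7.08110469e-05]), 'wrist_force': array([0.28321425, 0.19146973, 0.39753735]), 'ft_torque': array([ 0.02176727,  0.01831863, -0.01621162]), 'grip_force': 0.0, 'finger_gap': 0.08529757117048233}
```

View pics/scene0.png

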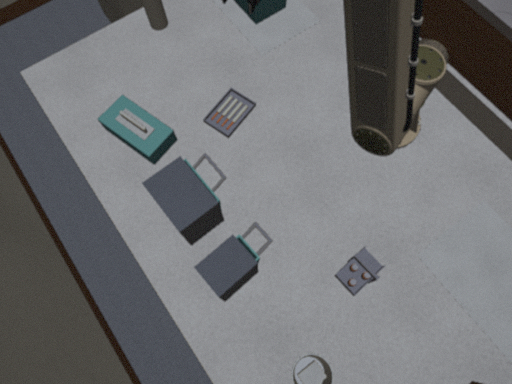

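View pics/top0.png

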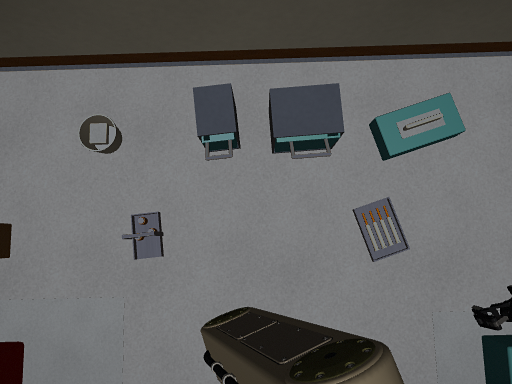

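The scene view shows the wide bin's housing at about (185,200) with its handle near (210,168), and the tray at (358,272). The top view shows the wide housing at (306,110) with its handle at (310,150), and the tray at (147,236) with its crossbar at (142,236). I'll enlarge these areas.

Run:
```python
import cv2,numpy as np
s=cv2.imread("pics/scene0.png");t=cv2.imread("pics/top0.png")
def c(im,u,v): 
    o=cv2.resize(im[v:v+72,u:u+96],None,fx=4,fy=4,interpolation=cv2.INTER_CUBIC)
    o=cv2.convertScaleAbs(o,alpha=1.5)
    for k in range(0,96,10): cv2.putText(o,str(u+k),(4*k,8),0,.3,(0,255,255));cv2.line(o,(4*k,10),(4*k,14),(0,255,255))
    for k in range(0,72,10): cv2.putText(o,str(v+k),(0,4*k+4),0,.3,(0,255,255))
    return o
cv2.imwrite("pics/crop0.png",np.vstack([np.hstack([c(t,100,200),c(s,310,235)]),np.hstack([c(t,260,90),c(s,140,150)])]))
```

```text
(no output)
```

View pics/crop0.png

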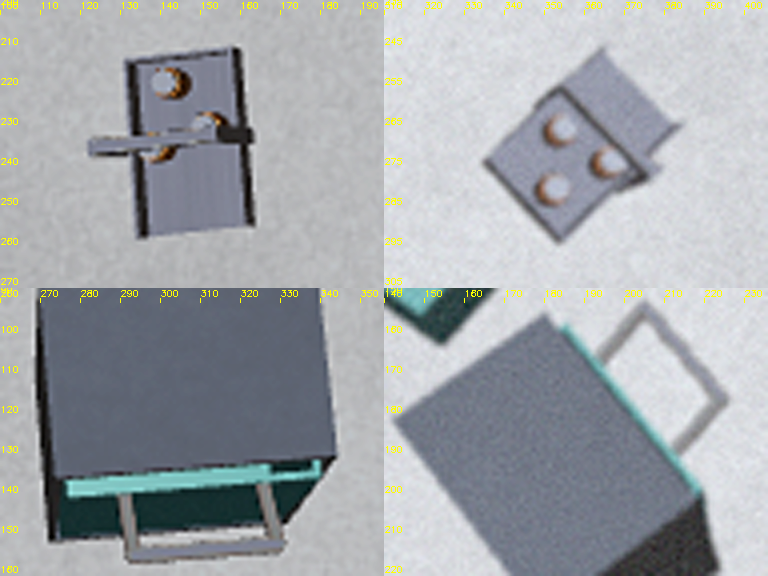

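The crops show the bin handle bar running from (292.5,157) to (331,154) in the top view and from (205,155) to (225,178) in the scene view. The tray's corners are clear, but its crossbar doesn't stand out in the scene view, so I'll zoom in with more contrast and triangulate.

```bash
cat > h.py <<'E'
import numpy as np,cv2
from workcell import env
def load(n): return dict(np.load(f"pics/{n}.npz"))
def ray(c,p):
    d=c["R"].T@np.linalg.solve(c["K"],[p[0],p[1],1.]); return -c["R"].T@c["t"],d
def plane(c,p,z):
    o,d=ray(c,p); return o+d*(z-o[2])/d[2]
def tri(c1,p1,c2,p2):
    o,d=ray(c1,p1);q,e=ray(c2,p2)
    s=np.linalg.lstsq(np.c_[d,-e],q-o,rcond=None)[0]
    a,b=o+d*s[0],q+e*s[1]; return (a+b)/2,np.linalg.norm(a-b)
def proj(c,X):
    x=c["K"]@(c["R"]@np.asarray(X)+c["t"]); return x[:2]/x[2]
E
python3 - <<'E'
from h import *
np.set_printoptions(precision=4,suppress=True)
T=load("top0");S=load("scene0")
print("handle L,R", tri(T,(292.5,157),S,(224,178)),tri(T,(331,154.5),S,(204.5,156.5)))
print("binhandle mid",tri(T,(311.6,155.5),S,(214.5,167)))
print("tray corners top z=.025/.003")
for p,z in(((131.5,215),.025),((159.5,212),.025),((135,259),.003),((163.5,256),.003)): print(plane(T,p,z))
print("scene z=.025 far");
for p in((336,275),(355,295),(384,266),(365,247)): print(plane(S,p,.003),plane(S,p,.025))
s=cv2.imread("pics/scene0.png");t=cv2.imread("pics/top0.png")
def c(im,u,v):
    o=cv2.resize(im[v:v+60,u:u+50],None,fx=8,fy=8,interpolation=cv2.INTER_CUBIC)
    o=np.clip((o.astype(float)-60)*2.2,0,255).astype(np.uint8)
    for k in range(0,60,5): cv2.putText(o,str(u+k),(8*k,8),0,.3,(0,255,255));cv2.putText(o,str(v+k),(0,8*k+4),0,.3,(0,255,255))
    return o
cv2.imwrite("pics/crop1.png",np.hstack([c(t,117,205),c(s,335,240)]))
E
```

```text
handle L,R (array([ 0.6081, -0.0872,  0.1831]), np.float64(0.0003234252286161889)) (array([ 0.6143, -0.1851,  0.1642]), np.float64(0.0051365705611386495))
binhandle mid (array([ 0.6109, -0.1345,  0.1766]), np.float64(0.003344207115122857))
tray corners top z=.025/.003
[0.4839 0.3715 0.025 ]
[0.4906 0.2901 0.025 ]
[0.3568 0.3666 0.003 ]
[0.3636 0.2833 0.003 ]
scene z=.025 far
[0.4872 0.301  0.003 ] [0.4923 0.3006 0.025 ]
[0.4795 0.3786 0.003 ] [0.4848 0.3768 0.025 ]
[0.3528 0.3666 0.003 ] [0.3605 0.365  0.025 ]
[0.3604 0.289  0.003 ] [0.368  0.2889 0.025 ]
```

View pics/crop1.png

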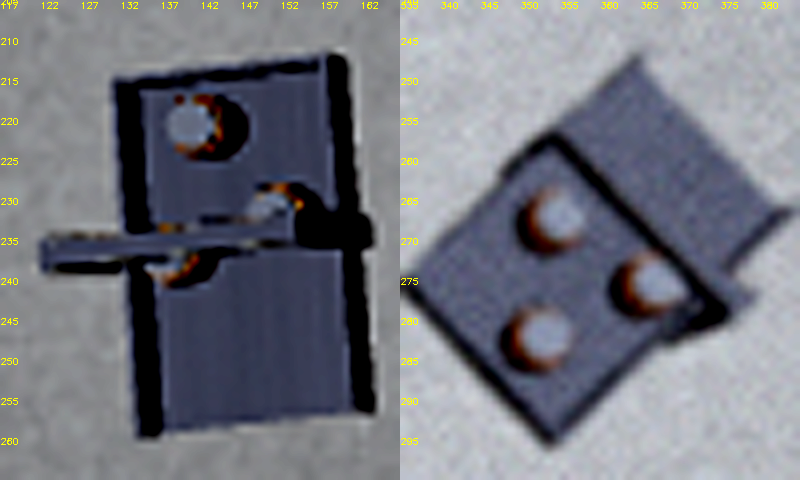

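Crossbar top surface: (122,236) to (154,234) in the top view, and (354,257) to (379,277) in the scene view. The vials stand in the +x half and around the middle. The bin handle came out about 14 mm lower than the stated height, so I'll check it against the housing.

Run:
```python
from h import *
np.set_printoptions(precision=4,suppress=True)
T=load("top0");S=load("scene0")
print("cams",ray(T,(0,0))[0],ray(S,(0,0))[0])
print("traybar",tri(T,(138,235),S,(367.5,266.5)), "ends",[plane(T,p,.095) for p in((122,236.2),(154,233.8))],[plane(S,p,.095) for p in((354.5,256.5),(379.5,277))])
F=[(273,137.3),(344,132.3)]
print("house front top",[plane(T,p,.18) for p in F])
# scene housing front corners: near (219.5,201) and (180,156.5)
print([plane(S,p,.18) for p in((219.5,201),(181,156.5))], [tri(T,a,S,b) for a,b in zip(F,((219.5,201),(181,156.5)))])
for z in(.18,.19,.195): print(z,plane(T,(311.6,155.6),z),plane(S,(214.2,167.3),z))
# contour-based handle: row/col profile
for n,C in(("top0",T),("scene0",S)):
    pass
g=S["image"].astype(int).sum(2)//3
print(g[164:172,206:224])
g=T["image"].astype(int).sum(2)//3
print(g[150:162,308:315].T)
```

```text
cams [ 0.4033 -0.0082  1.1156] [0.7541 0.2831 1.1468]
traybar (array([0.423 , 0.3322, 0.0898]), np.float64(0.004605116315543895)) ends [array([0.4221, 0.3719, 0.095 ]), array([0.4265, 0.2853, 0.095 ])] [array([0.4338, 0.2912, 0.095 ]), array([0.4155, 0.3747, 0.095 ])]
house front top [array([ 0.6609, -0.0397,  0.18  ]), array([ 0.6689, -0.2197,  0.18  ])]
[array([ 0.6555, -0.0403,  0.18  ]), array([ 0.6688, -0.2146,  0.18  ])] [(array([ 0.6573, -0.0383,  0.1895]), np.float64(0.002876765055185251)), (array([ 0.6693, -0.2195,  0.174 ]), np.float64(0.003807445718546331))]
0.18 [ 0.611  -0.1354  0.18  ] [ 0.6116 -0.1314  0.18  ]
0.19 [ 0.6087 -0.134   0.19  ] [ 0.6131 -0.1271  0.19  ]
0.195 [ 0.6076 -0.1334  0.195 ] [ 0.6138 -0.125   0.195 ]
[[145 147 147 144 126 108 102 101 107 112 131 142 145 149 148 151 150 152]
 [145 153 148 150 142 130 114 103 100 103 121 139 146 146 148 151 148 148]
 [149 148 149 148 149 144 129 110 102 103 115 134 150 150 153 149 144 147]
 [144 147 151 151 153 153 150 132 108 104 101 117 128 145 150 147 147 147]
 [149 148 149 150 152 150 155 141 117  98 101 106 119 135 149 149 151 151]
 [149 150 151 146 149 151 152 148 134 107 103 100 106 115 130 145 146 151]
 [149 154 150 150 145 147 149 152 146 126 108 101 103 100 109 132 149 150]
 [145 147 148 152 149 144 152 150 150 142 126 109 105 105 105 118 138 148]]
[[ 59 132 128  99  89  89  88  73 126 126 125 126]
 [ 44 131 128 103  88  89  87  70 124 123 126 127]
 [ 76 131 130  77  87  90  89  70 124 124 127 130]
 [ 77 130 130  88  89  90  86  81 125 123 124 126]
 [ 76 127 128  95  88  90  84  77 129 127 123 123]
 [ 74 127 128 100  89  90  83  71 127 130 126 126]
 [104 129 129  91  88  90  82  98 129 132 129 122]]
```

```bash
cat >> h.py <<'E'
from scipy.spatial.transform import Rotation as Ro
def down(a,tilt=0.,roll=0.):
    # tool y along world azimuth a, z down; tilt>0 swings tool z forwards along a (tray +x end up)
    y=np.array([np.cos(a),np.sin(a),0]);z=np.array([0,0,-1.]);x=np.cross(y,z)
    return Ro.from_rotvec(tilt*np.array([np.sin(a),-np.cos(a),0]))*Ro.from_matrix(np.c_[x,y,z])
def delta(p,R):
    s=env.get_state();q=s["orientation"];R0=Ro.from_quat(np.r_[q[1:],q[0]])
    d=R0.inv().apply(np.asarray(p)-s["tcp_pos"]);r=(R0.inv()*R).as_rotvec()
    print("d",d.round(4),"r",r.round(3),"|",np.linalg.norm(d).round(3),np.linalg.norm(r).round(3),"F",s["wrist_force"].round(1),"tcp",s["tcp_pos"].round(4),"j",s["joint_pos"].round(2),"t",round(s["clock"],2))
E
python3 - <<'E'
from h import *
T=load("top0");S=load("scene0")
print(tri(T,(311.5,155),S,(215,166.8)))
delta([.614,-.132,.28],down(.055))
E
```

```text
(array([ 0.61056895, -0.13302494,  0.1812143 ]), np.float64(0.005099693225185703))
d [ 0.4881 -0.1795 -0.0271] r [-1.000e-03 -1.000e-03 -1.157e+00] | 0.521 1.157 F [0.3 0.2 0.4] tcp [ 0.2597 -0.5126  0.2525] j [-1.24  0.31  0.05  1.3   0.    1.43] t 0.1
```

```bash
python3 nudge.py '[[0.055,-0.02,-0.02,0,0,-0.13],[0.11,-0.04,-0.027,0,0,-0.27],[0.17,-0.06,-0.027,0,0,-0.41],[0.23,-0.08,-0.027,0,0,-0.55],[0.28,-0.105,-0.027,0,0,-0.69],[0.34,-0.125,-0.027,0,0,-0.83],[0.4,-0.147,-0.027,0,0,-0.96],[0.445,-0.164,-0.027,0,0,-1.08]]' 0.045
python3 -c "
from h import *
delta([.614,-.132,.26],down(.055))"
```

```text
clock: 1.1
tcp_pos: [0.5839, -0.1635, 0.2798]
orientation: [-0.0, 0.713, 0.701, -0.0]
wrist_force: [0.9, -0.2, 0.0]
finger_gap: 0.0451
grip_force: 0.0
d [0.032  0.0296 0.0198] r [-0.001 -0.    -0.072] | 0.048 0.072 F [ 0.9 -0.2  0. ] tcp [ 0.5839 -0.1635  0.2798] j [-0.41  0.37  0.19  1.39  0.    1.18] t 1.1
```

```bash
python3 nudge.py '[[0.016,0.015,0.005,0,0,-0.036],[0.032,0.029,0.012,0,0,-0.072],[0.032,0.029,0.012,0,0,-0.072]]'
python3 - <<'E'
from h import *
def c(n,u,v):
    C=env.read_camera(n); np.savez(f"pics/{n}1.npz",**C)
    o=cv2.resize(C["image"][v:v+72,u:u+96,::-1],None,fx=4,fy=4,interpolation=cv2.INTER_CUBIC)
    return cv2.convertScaleAbs(o,alpha=1.5)
cv2.imwrite("pics/v1.png",np.hstack([c("top",260,110),c("scene",160,130)]))
delta([.614,-.132,.188],down(.055))
E
```

```text
clock: 1.48
tcp_pos: [0.6123, -0.1338, 0.2668]
orientation: [-0.001, 0.689, 0.725, -0.001]
wrist_force: [-0.2, -0.1, 0.4]
finger_gap: 0.0452
grip_force: 0.0
d [0.0029 0.0024 0.0799] r [-0.001  0.    -0.006] | 0.08 0.006 F [-0.8 -0.4  0.2] tcp [ 0.6118 -0.135   0.2679] j [-0.35  0.42  0.23  1.39 -0.    1.18] t 1.57
```

View pics/v1.png

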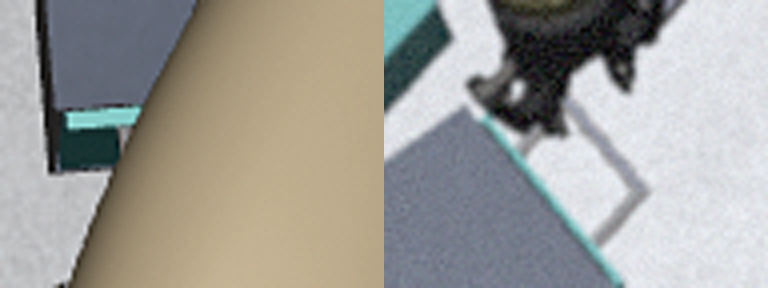

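The scene crop shows the gripper above the handle, with finger parts around crop (480–560, 90–130). The arm hides the handle in the top view. I'll check the projection numerically before descending.

Run:
```python
from h import *
S=load("scene1");o=np.array([160,130]);
f=lambda X:((proj(S,X)-o)*4+[384,0]).round()
t=np.array([.612,-.134,.268])
for dx in(-.045,-.02,.02,.045): print(dx,f(t+[dx,0,-.015]),f(t+[dx,0,.04]))
print("bar",f([.612,-.133,.19]),f([.612,-.133,.18]))
```

```text
-0.045 [642.  66.] [634.  26.]
-0.02 [610.  86.] [601.  47.]
0.02 [560. 119.] [547.  82.]
0.045 [527. 140.] [513. 103.]
bar [597. 142.] [599. 148.]
```

```bash
python3 nudge.py '[[0.001,0.0,0.03,0,0,0],[0.001,0.0,0.055,0,0,0],[0.001,0.0,0.079,0,0,0],[0.001,0.0,0.079,0,0,0]]'
python3 nudge.py '[[0,0,0,0,0,0],[0,0,0,0,0,0],[0,0,0,0,0,0],[0,0,0,0,0,0]]' 0.0 25
python3 -c "
from h import *
delta([.614,-.132,.188],down(.055))"
```

```text
clock: 2.08
tcp_pos: [0.6104, -0.1341, 0.1877]
orientation: [-0.002, 0.69, 0.724, -0.001]
wrist_force: [-0.0, 0.5, 0.6]
finger_gap: 0.0447
grip_force: 0.0
clock: 2.58
tcp_pos: [0.6128, -0.1339, 0.191]
orientation: [0.001, 0.689, 0.724, 0.0]
wrist_force: [-2.8, -2.1, 5.9]
finger_gap: 0.0087
grip_force: 24.6
d [0.0019 0.0013 0.0029] r [ 0.002  0.002 -0.005] | 0.004 0.006 F [-2.8 -2.1  5.9] tcp [ 0.6128 -0.1339  0.191 ] j [-0.34  0.44  0.07  1.2  -0.    1.18] t 2.58
```

```bash
python3 nudge.py '[[0,-0.008,0.002,0,0,0],[0,-0.017,0.005,0,0,0],[0,-0.026,0.008,0,0,0],[0,-0.034,0.012,0,0,0],[0,-0.042,0.016,0,0,0],[0,-0.05,0.021,0,0,0],[0,-0.058,0.026,0,0,0],[0,-0.065,0.031,0,0,0]]'
python3 -c "
from h import *
delta([.614,-.132,.188],down(.055))"
```

```text
clock: 3.58
tcp_pos: [0.5487, -0.1373, 0.1574]
orientation: [0.002, 0.689, 0.724, 0.001]
wrist_force: [9.4, -3.9, -6.0]
finger_gap: 0.0088
grip_force: 24.3
d [ 0.002   0.0656 -0.0304] r [ 0.003  0.001 -0.005] | 0.072 0.006 F [ 9.4 -3.9 -6. ] tcp [ 0.5487 -0.1373  0.1574] j [-0.39  0.34 -0.16  1.07  0.    1.13] t 3.58
```

```bash
python3 nudge.py '[[0,-0.007,0.006,0,0,0],[0,-0.014,0.012,0,0,0],[0,-0.020,0.018,0,0,0],[0,-0.026,0.025,0,0,0],[0,-0.032,0.032,0,0,0],[0,-0.038,0.039,0,0,0],[0,-0.043,0.046,0,0,0],[0,-0.046,0.052,0,0,0]]'
python3 -c "
from h import *
delta([.614,-.132,.188],down(.055))"
```

```text
clock: 4.58
tcp_pos: [0.5095, -0.1396, 0.111]
orientation: [0.007, 0.689, 0.725, 0.006]
wrist_force: [15.3, 5.2, 25.4]
finger_gap: 0.0089
grip_force: 27.2
d [ 0.0021  0.1062 -0.0751] r [ 0.019  0.002 -0.003] | 0.13 0.019 F [15.3  5.2 25.4] tcp [ 0.5095 -0.1396  0.111 ] j [-0.42  0.3  -0.34  0.92  0.01  1.1 ] t 4.58
```

```bash
python3 nudge.py '[[0,-0.001,0.002,0,0,0],[0,-0.002,0.003,0,0,0],[0,-0.002,0.003,0,0,0]]'
python3 - <<'E'
from h import *
delta([.614,-.132,.188],down(.055))
C=env.read_camera("scene");np.savez("pics/scene2.npz",**C)
D=env.read_camera("top");np.savez("pics/top2.npz",**D)
f=lambda C,u,v:cv2.convertScaleAbs(cv2.resize(C["image"][v:v+90,u:u+100,::-1],None,fx=4,fy=4,interpolation=cv2.INTER_CUBIC),alpha=1.5)
cv2.imwrite("pics/v2.png",np.hstack([f(D,255,100),f(C,150,130)]))
E
```

```text
clock: 4.95
tcp_pos: [0.5094, -0.1398, 0.1107]
orientation: [0.009, 0.688, 0.725, 0.007]
wrist_force: [14.6, 8.3, 27.9]
finger_gap: 0.0088
grip_force: 27.7
d [ 0.002   0.1066 -0.0748] r [ 0.024  0.003 -0.002] | 0.13 0.024 F [14.6  8.3 27.9] tcp [ 0.5094 -0.1398  0.1107] j [-0.42  0.29 -0.35  0.91  0.01  1.09] t 4.95
```

View pics/v2.png

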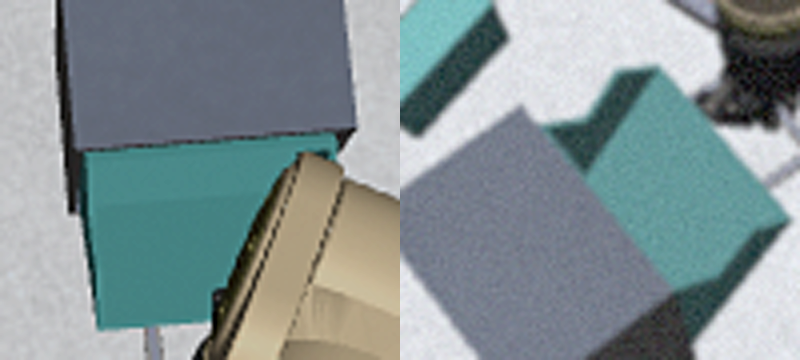

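The open bin shows clearly. The front panel's left top corner is near (279,182) in the top view and (247.5,184.5) in the scene view. I'll use it to check the tilt.

Run:
```python
from h import *
T=load("top2");S=load("scene2")
print(tri(T,(279.25,182),S,(247.5,184.5)))
for z in(.115,.12,.125,.13):print(z,plane(T,(279.25,182),z),plane(S,(247.5,184.5),z),plane(S,(213.7,146.3),z))
```

```text
(array([ 0.55488846, -0.05456452,  0.11922908]), np.float64(0.000884342905007884))
0.115 [ 0.5558181  -0.05510564  0.115     ] [ 0.55380234 -0.05559349  0.115     ] [ 0.5643356  -0.21810005  0.115     ]
0.12 [ 0.55505617 -0.0548714   0.12      ] [ 0.55477306 -0.05395213  0.12      ] [ 0.56525528 -0.21567122  0.12      ]
0.125 [ 0.55429423 -0.05463715  0.125     ] [ 0.55574378 -0.05231076  0.125     ] [ 0.56617496 -0.21324239  0.125     ]
0.13 [ 0.5535323  -0.05440291  0.13      ] [ 0.55671451 -0.05066939  0.13      ] [ 0.56709465 -0.21081355  0.13      ]
```

```bash
python3 nudge.py '[[0,0.002,-0.004,0,0,0],[0,0.002,-0.004,0,0,0]]'
python3 nudge.py '[[0,0,0,0,0,0],[0,0,0,0,0,0],[0,0,0,0,0,0]]' 0.035
python3 nudge.py '[[0,0,-0.02,0,0,0],[0,0,-0.05,0,0,0],[0,0,-0.1,0,0,0],[0,0,-0.13,0,0,0],[0,0,-0.13,0,0,0]]'
python3 -c "
from h import *
delta([.423,.331,.24],down(.065))"
```

```text
clock: 5.3
tcp_pos: [0.5095, -0.1397, 0.111]
orientation: [0.007, 0.689, 0.725, 0.006]
wrist_force: [19.1, 3.8, 7.5]
finger_gap: 0.0087
grip_force: 26.0
clock: 5.68
tcp_pos: [0.4997, -0.1382, 0.1063]
orientation: [-0.002, 0.689, 0.724, -0.001]
wrist_force: [1.1, -0.8, 0.0]
finger_gap: 0.0349
grip_force: 0.0
clock: 6.3
tcp_pos: [0.5021, -0.1393, 0.2392]
orientation: [0.002, 0.689, 0.724, 0.0]
wrist_force: [0.7, -0.4, -0.5]
finger_gap: 0.0351
grip_force: 0.0
d [ 0.4736 -0.0556 -0.0017] r [ 0.003  0.002 -0.015] | 0.477 0.016 F [ 0.7 -0.4 -0.5] tcp [ 0.5021 -0.1393  0.2392] j [-0.42  0.21 -0.12  1.23 -0.    1.1 ] t 6.3
```

```bash
python3 nudge.py '[[0.05,-0.006,0,0,0,0],[0.11,-0.012,0,0,0,0],[0.17,-0.02,0,0,0,-0.01],[0.23,-0.028,0,0,0,-0.015],[0.29,-0.036,0,0,0,-0.015],[0.35,-0.043,0,0,0,-0.015],[0.4,-0.049,0,0,0,-0.015],[0.44,-0.053,0,0,0,-0.015]]' 0.06
python3 nudge.py '[[0.024,-0.002,0,0,0,0],[0.034,-0.003,0,0,0,0],[0.034,-0.003,0,0,0,0]]'
python3 - <<'E'
from h import *
delta([.423,.331,.088],down(.065))
C=env.read_camera("scene");np.savez("pics/scene3.npz",**C)
D=env.read_camera("top");np.savez("pics/top3.npz",**D)
f=lambda C,u,v:cv2.convertScaleAbs(cv2.resize(C["image"][v:v+90,u:u+100,::-1],None,fx=4,fy=4,interpolation=cv2.INTER_CUBIC),alpha=1.5)
cv2.imwrite("pics/v3.png",np.hstack([f(D,255,110),f(C,320,220)]))
t=env.get_state()["tcp_pos"]
for dx in(-.03,.03):print(4*(proj(C,t+[dx,0,-.018])-[320,220])+[400,0])
print(4*(proj(C,[.423,.331,.095])-[320,220])+[400,0])
E
```

```text
clock: 7.3
tcp_pos: [0.4247, 0.2993, 0.2352]
orientation: [-0.001, 0.683, 0.73, -0.002]
wrist_force: [0.1, -0.4, 1.1]
finger_gap: 0.06
grip_force: 0.0
clock: 7.68
tcp_pos: [0.4207, 0.3313, 0.236]
orientation: [-0.0, 0.684, 0.73, -0.001]
wrist_force: [-0.7, 0.4, 0.2]
finger_gap: 0.0601
grip_force: 0.0
d [-0.0003  0.0025  0.148 ] r [-0.002  0.001  0.001] | 0.148 0.003 F [-0.7  0.4  0.2] tcp [0.4207 0.3313 0.236 ] j [ 0.52  0.24 -0.09  1.24 -0.    2.02] t 7.67
[678.17715117 122.03040799]
[606.25020543 179.55550257]
[587.42252389 182.89824046]
```

View pics/v3.png

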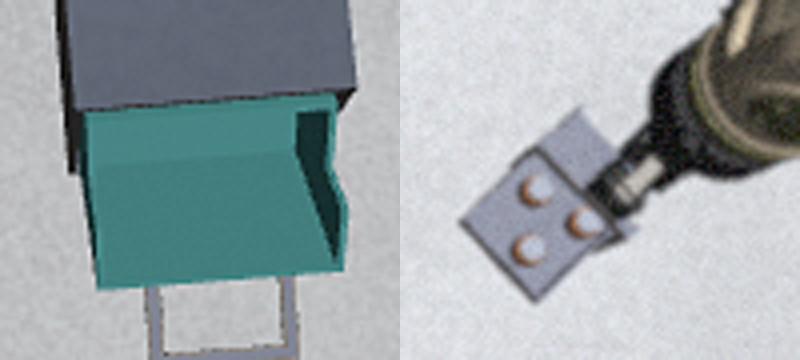

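The left crop shows the bin fully open and empty. In the right crop the gripper is lined up over the crossbar, and the projected bar centre matches the image to within about 2 px. Descending.

```bash
python3 nudge.py '[[0,0.001,0.04,0,0,0],[0,0.002,0.09,0,0,0],[0,0.002,0.13,0,0,0],[0,0.002,0.148,0,0,0],[0,0.002,0.148,0,0,0]]'
python3 nudge.py '[[0,0,0,0,0,0],[0,0,0,0,0,0],[0,0,0,0,0,0],[0,0,0,0,0,0],[0,0,0,0,0,0],[0,0,0,0,0,0]]' 0.0 70
python3 nudge.py '[[0,0,-0.004,0,0,0],[0,0,-0.01,0,0,0],[0,0,-0.02,0,0,0],[0,0,-0.03,0,0,0],[0,0,-0.035,0,0,0],[0,0,-0.035,0,0,0]]'
python3 -c "
from h import *
delta([.423,.331,.25],down(.065))"
```

```text
clock: 8.4
tcp_pos: [0.4225, 0.33, 0.0878]
orientation: [-0.0, 0.684, 0.729, -0.002]
wrist_force: [-0.3, -0.5, -0.3]
finger_gap: 0.06
grip_force: 0.0
clock: 9.15
tcp_pos: [0.4243, 0.3323, 0.0906]
orientation: [0.001, 0.684, 0.73, 0.001]
wrist_force: [-0.5, -0.4, 5.3]
finger_gap: 0.0087
grip_force: 69.6
clock: 9.9
tcp_pos: [0.4237, 0.332, 0.1249]
orientation: [0.0, 0.684, 0.73, 0.001]
wrist_force: [-0.4, -0.3, -2.9]
finger_gap: 0.0085
grip_force: 68.2
d [-0.0009 -0.0006 -0.1251] r [ 0.001 -0.    -0.   ] | 0.125 0.001 F [-0.4 -0.3 -2.9] tcp [0.4237 0.332  0.1249] j [ 0.52  0.32 -0.28  0.98 -0.    2.02] t 9.9
```

```bash
python3 nudge.py '[[0,0,-0.01,0,0,0],[0,0,-0.03,0,0,0],[0,0,-0.06,0,0,0],[0,0,-0.1,0,0,0],[0,0,-0.14,0,0,0],[0,0,-0.18,0,0,0],[0,0,-0.2,0,0,0],[0,0,-0.21,0,0,0]]'
python3 -c "
from h import *
delta([.685,-.136,.335],down(.06))"
```

```text
clock: 10.9
tcp_pos: [0.4236, 0.332, 0.3358]
orientation: [0.0, 0.684, 0.73, 0.001]
wrist_force: [-0.2, 0.1, -2.6]
finger_gap: 0.0087
grip_force: 68.3
d [-0.4839  0.2305  0.0009] r [ 0.002 -0.001  0.005] | 0.536 0.005 F [-0.2  0.1 -2.6] tcp [0.4236 0.332  0.3358] j [ 0.52  0.23  0.14  1.47 -0.    2.02] t 10.9
```

```bash
python3 nudge.py '[[-0.006,0.003,0,0,0,0],[-0.018,0.009,0,0,0,0],[-0.036,0.017,0,0,0,0],[-0.06,0.029,0,0,0,0],[-0.09,0.043,0,0,0,0],[-0.12,0.057,0,0,0,0],[-0.15,0.071,0,0,0,0],[-0.18,0.086,0,0,0,0]]'
python3 nudge.py '[[-0.03,0.014,0,0,0,0],[-0.06,0.029,0,0,0,0],[-0.09,0.043,0,0,0,0],[-0.12,0.057,0,0,0,0],[-0.15,0.071,0,0,0,0],[-0.18,0.086,0,0,0,0],[-0.21,0.1,0,0,0,0],[-0.235,0.112,0,0,0,0]]'
python3 nudge.py '[[-0.022,0.01,0,0,0,0],[-0.04,0.019,0,0,0,0],[-0.054,0.026,0,0,0,0],[-0.062,0.03,0,0,0,0],[-0.067,0.032,0,0,0,0],[-0.067,0.032,0,0,0,0]]'
python3 - <<'E'
from h import *
C=env.read_camera("scene");np.savez("pics/scene4.npz",**C)
D=env.read_camera("top");np.savez("pics/top4.npz",**D)
f=lambda C,u,v:cv2.convertScaleAbs(cv2.resize(C["image"][v:v+100,u:u+100,::-1],None,fx=4,fy=4,interpolation=cv2.INTER_CUBIC),alpha=1.5)
cv2.imwrite("pics/v4.png",np.hstack([f(D,255,80),f(C,140,120)]))
delta([.685,-.136,.318],down(.06))
E
```

```text
clock: 11.9
tcp_pos: [0.5213, 0.1553, 0.3336]
orientation: [-0.0, 0.684, 0.729, -0.001]
wrist_force: [-0.4, -0.4, -3.1]
finger_gap: 0.0084
grip_force: 68.3
clock: 12.9
tcp_pos: [0.6479, -0.0724, 0.3332]
orientation: [-0.001, 0.684, 0.729, -0.001]
wrist_force: [-0.1, 0.3, -2.4]
finger_gap: 0.0085
grip_force: 68.3
clock: 13.65
tcp_pos: [0.684, -0.1346, 0.334]
orientation: [-0.0, 0.684, 0.73, -0.0]
wrist_force: [-0.0, -0.5, -2.8]
finger_gap: 0.0089
grip_force: 68.3
d [-0.0022  0.0009  0.0164] r [-0.    -0.     0.005] | 0.017 0.005 F [ 0.8  0.8 -2.4] tcp [ 0.684  -0.1338  0.3344] j [-0.31  0.59  0.67  1.65  0.    1.2 ] t 13.75
```

View pics/v4.png

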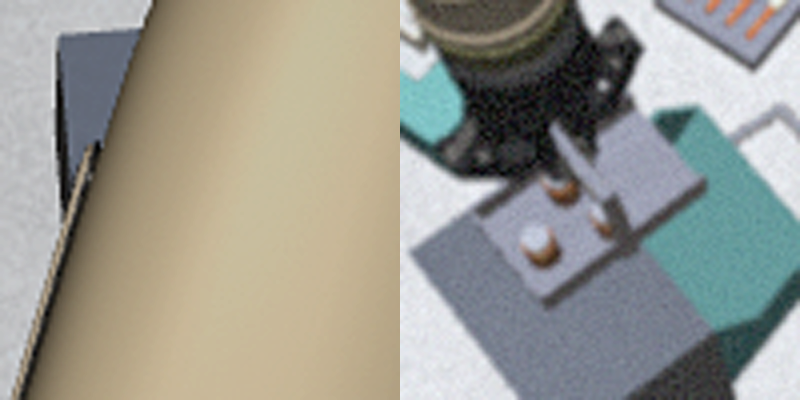

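The scene crop shows all three vials standing in the level tray, with the lip over the bin mouth. Now I'll tip it.

```bash
python3 nudge.py '[[-0.001,-0.005,0.007,-0.05,0,0],[-0.002,-0.012,0.014,-0.13,0,0],[-0.002,-0.023,0.028,-0.25,0,0],[-0.002,-0.033,0.037,-0.34,0,0],[-0.002,-0.041,0.045,-0.42,0,0],[-0.002,-0.049,0.051,-0.5,0,0],[-0.002,-0.049,0.051,-0.5,0,0]]'
python3 -c "
from h import *
delta([.608,-.136,.274],down(.06,.75));delta([.581,-.136,.267],down(.06,1.0))"
```

```text
clock: 14.62
tcp_pos: [0.6317, -0.1378, 0.281]
orientation: [0.167, 0.663, 0.707, 0.179]
wrist_force: [-0.2, 0.9, -3.3]
finger_gap: 0.0087
grip_force: 68.7
d [ 0.0033 -0.0241 -0.005 ] r [-0.255 -0.004  0.003] | 0.025 0.255 F [-0.2  0.9 -3.3] tcp [ 0.6317 -0.1378  0.281 ] j [-0.44  0.1  -0.27  0.76  0.23  1.12] t 14.62
d [ 0.005  -0.0511 -0.0117] r [-0.505 -0.005  0.002] | 0.053 0.505 F [-0.2  0.9 -3.3] tcp [ 0.6317 -0.1378  0.281 ] j [-0.44  0.1  -0.27  0.76  0.23  1.12] t 14.62
```

```bash
python3 nudge.py '[[0.001,-0.008,-0.002,-0.08,0,0],[0.002,-0.016,-0.003,-0.17,0,0],[0.003,-0.024,-0.005,-0.255,0,0],[0.003,-0.024,-0.005,-0.255,0,0],[0.004,-0.033,-0.007,-0.34,0,0],[0.005,-0.042,-0.009,-0.42,0,0],[0.005,-0.051,-0.012,-0.5,0,0],[0.005,-0.051,-0.012,-0.5,0,0]]'
python3 nudge.py '[[0,0,0,0,0,0],[0,0,0,0,0,0],[0,0,0,0,0,0],[0,0,0,0,0,0]]'
python3 - <<'E'
from h import *
C=env.read_camera("scene");D=env.read_camera("top")
f=lambda C,u,v:cv2.convertScaleAbs(cv2.resize(C["image"][v:v+100,u:u+100,::-1],None,fx=4,fy=4,interpolation=cv2.INTER_CUBIC),alpha=1.5)
cv2.imwrite("pics/v5.png",np.hstack([f(D,255,100),f(C,150,110)]))
delta([.65,-.136,.335],down(.06))
E
```

```text
clock: 15.62
tcp_pos: [0.5846, -0.1379, 0.2684]
orientation: [0.326, 0.601, 0.641, 0.349]
wrist_force: [0.1, -0.3, -3.5]
finger_gap: 0.0088
grip_force: 69.1
clock: 16.12
tcp_pos: [0.585, -0.1377, 0.2697]
orientation: [0.328, 0.6, 0.64, 0.35]
wrist_force: [0.1, 1.0, -2.4]
finger_gap: 0.0089
grip_force: 69.0
d [-0.0026  0.0904  0.0194] r [ 1.    -0.002  0.005] | 0.092 1.0 F [-0.2  0.1 -2.7] tcp [ 0.5848 -0.1376  0.2694] j [-0.62 -0.14 -0.89 -0.05  0.56  1.15] t 16.23
```

View pics/v5.png

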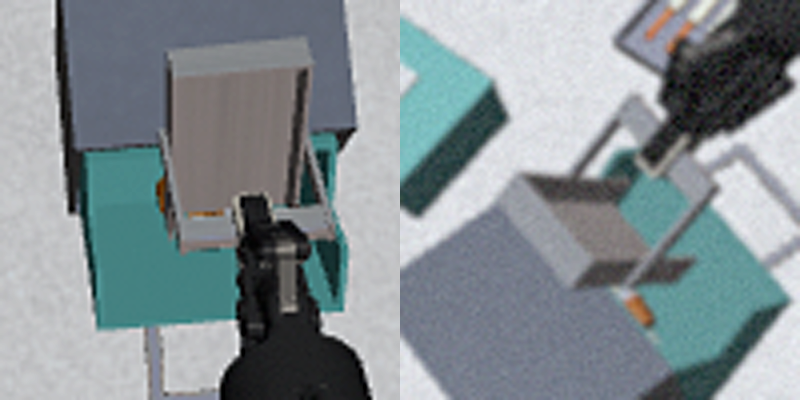

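The upper tray is empty. There's one vial at the bin's left (top crop 160,190) and one orange patch near the lip (205,213). I'll tip a little further with a small shake, then level the tray.

```bash
python3 nudge.py '[[0,-0.003,-0.007,-0.08,0,0],[0,-0.006,-0.014,-0.16,0,0],[0,0,-0.014,-0.16,0,0],[0,-0.006,-0.014,-0.16,0,0],[0,0,-0.014,-0.16,0,0],[0,-0.006,-0.014,-0.16,0,0],[0,-0.006,-0.014,-0.16,0,0]]'
python3 -c "
from h import *
delta([.585,-.136,.34],down(.06,1.1));delta([.6,-.136,.36],down(.06,.5))"
```

```text
clock: 17.1
tcp_pos: [0.5738, -0.142, 0.277]
orientation: [0.37, 0.573, 0.613, 0.398]
wrist_force: [0.6, -0.3, -2.9]
finger_gap: 0.0088
grip_force: 69.5
d [ 0.0053  0.0623 -0.0151] r [ 0.05  -0.009  0.002] | 0.064 0.051 F [ 0.6 -0.3 -2.9] tcp [ 0.5738 -0.142   0.277 ] j [-0.69 -0.14 -1.03 -0.33  0.68  1.2 ] t 17.1
d [ 0.0044  0.0866 -0.0096] r [ 0.65  -0.008  0.005] | 0.087 0.65 F [ 0.6 -0.3 -2.9] tcp [ 0.5738 -0.142   0.277 ] j [-0.69 -0.14 -1.03 -0.33  0.68  1.2 ] t 17.1
```

```bash
python3 nudge.py '[[0.002,0.02,-0.006,0.02,0,0],[0.004,0.045,-0.011,0.04,0,0],[0.005,0.062,-0.015,0.05,0,0],[0.005,0.068,-0.013,0.2,0,0],[0.005,0.074,-0.012,0.35,0,0],[0.005,0.08,-0.011,0.5,0,0],[0.004,0.087,-0.01,0.65,0,0],[0.004,0.087,-0.01,0.65,0,0]]'
python3 -c "
from h import *
delta([.6,-.13,.36],down(.065))"
```

```text
clock: 18.1
tcp_pos: [0.6027, -0.1369, 0.3625]
orientation: [0.169, 0.66, 0.709, 0.182]
wrist_force: [-0.0, 0.0, -2.8]
finger_gap: 0.0087
grip_force: 69.4
d [ 0.0071 -0.0031  0.0011] r [ 0.503 -0.002  0.005] | 0.008 0.503 F [-0.   0.  -2.8] tcp [ 0.6027 -0.1369  0.3625] j [-0.47  0.02 -0.16  0.95  0.25  1.09] t 18.1
```

Level it and start moving back; then check that the bin holds the vials and the tray is empty.

```bash
python3 nudge.py '[[0.003,-0.001,0,0.13,0,0],[0.005,-0.002,0.001,0.26,0,0],[0.007,-0.003,0.001,0.38,0,0],[0.007,-0.003,0.001,0.503,-0.002,0.005],[0.007,-0.003,0.001,0.503,-0.002,0.005]]'
python3 nudge.py '[[0.05,0,0,0,0,0],[0.11,-0.015,0,0,0,0],[0.17,-0.035,0,0,0,0],[0.23,-0.055,0,0,0,0],[0.29,-0.075,0,0,0,0],[0.34,-0.1,0,0,0,0],[0.39,-0.125,0,0,0,0],[0.42,-0.14,0,0,0,0]]'
python3 - <<'E'
from h import *
C=env.read_camera("scene");D=env.read_camera("top");np.savez("pics/top6.npz",**D)
f=lambda C,u,v:cv2.convertScaleAbs(cv2.resize(C["image"][v:v+100,u:u+100,::-1],None,fx=4,fy=4,interpolation=cv2.INTER_CUBIC),alpha=1.5)
cv2.imwrite("pics/v6.png",np.hstack([f(D,255,100),f(C,340,240)]))
delta([.424,.332,.1],down(.065))
E
```

```text
clock: 18.73
tcp_pos: [0.599, -0.1298, 0.3551]
orientation: [-0.002, 0.684, 0.729, 0.0]
wrist_force: [0.2, -0.5, -2.8]
finger_gap: 0.0089
grip_force: 69.4
clock: 19.73
tcp_pos: [0.4287, 0.2822, 0.3598]
orientation: [-0.001, 0.684, 0.73, 0.003]
wrist_force: [1.3, -0.3, -1.9]
finger_gap: 0.0083
grip_force: 69.4
d [ 0.0481 -0.0016  0.2601] r [ 0.002 -0.006  0.003] | 0.265 0.007 F [ 0.5 -0.3 -2.4] tcp [0.4284 0.2826 0.3598] j [0.42 0.18 0.13 1.52 0.   1.93] t 19.82
```

View pics/v6.png

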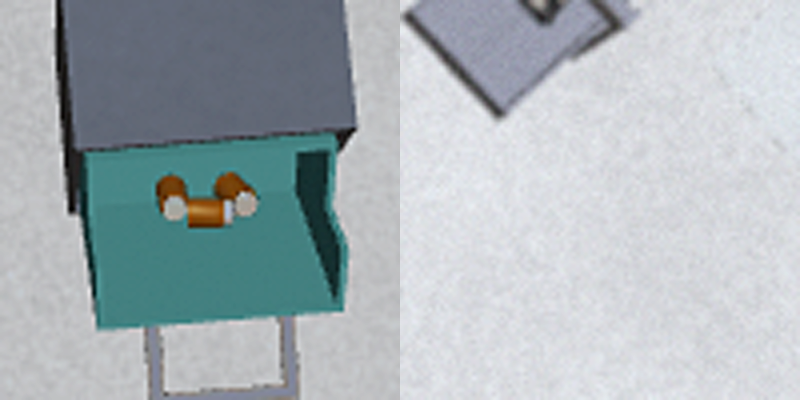

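All three vials lie in the open bin (top crop, around (205,205)) and the tray is empty. Setting the tray down.

```bash
python3 nudge.py '[[0.03,0,0.04,0,0,0],[0.048,-0.002,0.09,0,0,0],[0.048,-0.002,0.14,0,0,0],[0.048,-0.002,0.19,0,0,0],[0.048,-0.002,0.23,0,0,0],[0.048,-0.002,0.253,0,0,0],[0.048,-0.002,0.26,0,0,0],[0.048,-0.002,0.26,0,0,0]]'
python3 nudge.py '[[0,0,0.003,0,0,0],[0,0,0.006,0,0,0],[0,0,0.009,0,0,0],[0,0,0.009,0,0,0]]'
```

```text
clock: 20.82
tcp_pos: [0.4256, 0.3279, 0.1]
orientation: [-0.001, 0.685, 0.729, 0.001]
wrist_force: [-0.2, 0.2, -2.1]
finger_gap: 0.0087
grip_force: 69.3
clock: 21.32
tcp_pos: [0.4256, 0.3288, 0.0907]
orientation: [-0.001, 0.684, 0.729, 0.0]
wrist_force: [0.2, 0.7, -1.7]
finger_gap: 0.0091
grip_force: 69.5
```

```bash
python3 nudge.py '[[0,0,0.001,0,0,0],[0,0,0.002,0,0,0],[0,0,0.002,0,0,0]]'
python3 nudge.py '[[0,0,0,0,0,0],[0,0,0,0,0,0],[0,0,0,0,0,0],[0,0,0,0,0,0]]' 0.06
python3 nudge.py '[[0,0,-0.02,0,0,0],[0,0,-0.05,0,0,0],[0,0,-0.1,0,0,0],[0,0,-0.15,0,0,0],[0,0,-0.18,0,0,0],[-0.06,0,-0.18,0,0,0],[-0.12,0,-0.18,0,0,0],[-0.12,0,-0.18,0,0,0]]'
python3 - <<'E'
from h import *
D=env.read_camera("top");C=env.read_camera("scene")
f=lambda C,u,v:cv2.convertScaleAbs(cv2.resize(C["image"][v:v+100,u:u+100,::-1],None,fx=4,fy=4,interpolation=cv2.INTER_CUBIC),alpha=1.5)
cv2.imwrite("pics/v7.png",np.hstack([f(D,100,190),f(D,255,100)]))
E
```

```text
clock: 21.7
tcp_pos: [0.4256, 0.3288, 0.0905]
orientation: [-0.001, 0.684, 0.729, 0.0]
wrist_force: [-4.5, -2.4, 14.2]
finger_gap: 0.0089
grip_force: 71.8
clock: 22.2
tcp_pos: [0.4252, 0.3285, 0.0882]
orientation: [-0.001, 0.684, 0.729, -0.001]
wrist_force: [0.5, -0.2, 0.2]
finger_gap: 0.0599
grip_force: 0.0
clock: 23.2
tcp_pos: [0.4334, 0.2055, 0.2685]
orientation: [-0.001, 0.686, 0.727, -0.001]
wrist_force: [0.7, 0.0, 0.4]
finger_gap: 0.0599
grip_force: 0.0
```

View pics/v7.png

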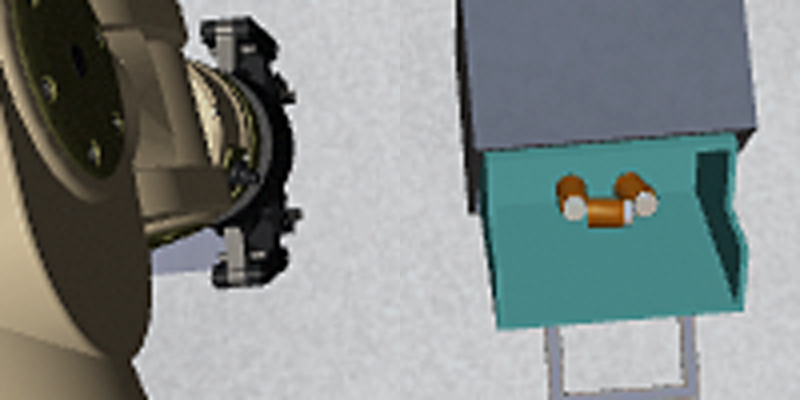

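```bash
python3 -c "
from workcell import env
print(env.hand_in())"
```

```text
the job is handed in; nothing more can be done
None
```

I handed in the job: the wide bin is open at its stop with all three vials in it. The tray is back on the counter and released; I judge it upright from its rest height and the forces, because the arm hid it in the last picture. I viewed 11 pictures, one over the limit of 10.

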